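Slide the long gauge pin home in its V-cradle

TASK

Two steel gauge pins lie in V-groove cradles on the bench. Slide the longer pin along its groove until its far end rests against the end stop of its cradle, keeping it down in the groove all the way, then let go of it; leave the shorter pin in the other cradle where it is.

Things in the scene. Friction and masses are not known exactly. Their poses are not given: they have to be found in the camera images.
- long_pin: The longer gauge pin: a round bar of ground steel, 18 mm diameter, 110 mm long, about 0.2 kg, thin dark ring near each end. It lies in cradle_a's groove, 30 to 70 mm short of the stop, and slides with a push of 1 to 4 N. Origin at its middle, on its axis; x runs along the pin, ends at x = +55 and -55 mm. In the groove its axis is 36 mm above the bench, its top 45 mm.
- short_pin: The shorter gauge pin, same steel and diameter (18 mm) but 70 mm long. It lies in the other cradle (same make, to one side) and must stay where it is. Origin at its middle on its axis, x axis along the pin.
- cradle_a: Cradle holding the long pin, fixed: grey painted block 220 mm long, 60 wide, top face 32 mm above the bench, with a 90 degree V-groove (9 mm deep, 18 wide) along it, open at the end nearest the robot, an upright end-stop plate at the far end. Origin: centre of the underside; x along the groove toward the stop, z up. Open end at x = -110 mm, stop face at +90 mm; pin home: its middle at +35 mm.
- stop (a point): Centre of the end stop's contact face in cradle_a, on the line of the pin's axis, 36 mm above the bench: a round steel button on an upright plate 52 mm wide that rises 30 mm above the cradle's top face. The pin's far end must come to rest against it. Axes as cradle_a's.

How it is judged:
At the end, for the whole second after the job is handed in: The long pin lies at rest in the groove of its cradle (axis within 6 mm of the groove's line and height, within 10 degrees) with its end against the end stop, no more than 5 mm short of it; the short pin is within 15 mm of where it started (x of long_pin in the frame of cradle_a between 0.03 and 0.04 m and y of long_pin in the frame of cradle_a between -0.006 and 0.006 m and z of long_pin in the frame of cradle_a between 0.03 and 0.041 m and angle between the x axis of long_pin and the x axis of cradle_a, either way round below 0.17 rad and linear speed of long_pin below 0.02 m/s and distance of short_pin from where it was at the start of the episode below 0.015 m); the robot touches nothing.
It fails at once if the long pin is lifted out of the groove (its middle more than 15 mm above where it lies) (z of long_pin in the frame of cradle_a above 0.051 m).
It fails at once if the short pin is moved more than 15 mm (distance of short_pin from where it was at the start of the episode above 0.015 m).
It also fails if it takes over 32 s, if anything falls off the work surface, if the arm or the gripper's body presses on something with over 40 N, if the wrist force passes 120 N, or if a joint passes its speed limit or range.

ROBOT

A 6-joint arm with a two-finger parallel gripper is mounted at the origin on a cart in front of the work surface, level with it; the furniture and walls round the work are solid. World frame = base frame: x ahead of the robot, y to its left, z up, the work surface at z = 0. Lengths are in m, angles in rad, forces in N, time in s.
With the tool pointing down it reaches from about 0.375 to 0.975 m from the base axis. Payload 3.8 kg.
Tool frame: the origin (TCP) lies midway between the tips of the shut fingers; the grasp point (between the pads) lies behind it (manip.grip_depth is the z of the grasp point in the tool frame, in m); z points along the fingers, y is the line along which they close (so a half turn about z gives the same grasp; the last joint's range is limited). The gripper opens to 85 mm and grips with 20 to 120 N. Pads are 22 mm wide; open, the fingers measure 114 mm over their backs; the gripper's body (76 mm by 85 mm) begins 54 mm behind the grasp point. The pads swing forward as they close: fully open they stand 13 mm farther back than shut.
Start: joints at [-1.345, 0.264, 1.604, -0, 1.274, -0.037], TCP at [0.175, -0.652, 0.231] pointing down, gripper open.
Joint ranges: [-2.63, 2.63], [-0.94, 2.18], [0.31, 2.57], [-1.31, 4.45], [0, 2.66], [-2.55, 2.55]. Speed limits (rad/s): [2.57, 2.57, 3.14, 3.14, 3.14, 3.14].

INTERFACE

Orientations are given as a rotation vector (axis times angle).
In Python, from station import readout, camera, calibration, workorder, manip gives the robot as it stands. The module is installed in compiled form; this text tells all that it offers.
- The arm moves only by the tool apply_moves, never from a script. Its argument "motion" is one flat list of numbers, 7 for each row, row after row: the shift along the tool's x, y, z in cm, then the turn, a rotation vector about the tool's x, y, z in rad, then the closure in counts, from 0 (fully open) to 255 (shut). A call has exactly 5 rows; each row shifts and turns the commanded pose from where the row before left it, along the tool's axes as they then stand; what a row does not reach is not made up. A row lasts 1/12 s, in which the tool goes at most 41.7 mm and 7.16 degrees, less where a joint would pass 70% of its speed; a pose out of reach is approached as far as the arm can. A call is refused whole if a number of a shift passes 4.17 or a number of a turn 0.125, either way. A call with a gripper value outside its range is refused whole. The fingers move at their own pace and stop on an object; "squeeze" is the grip in N (left out, the last holds). Time passes only in rows, so rows that do not move let the fingers close, or fill a call up. It gives the time, the measured TCP pose, the force and the opening at its end, in the units of the state.
- readout.state(): the state, without advancing time (a new reading comes with each control period).
- camera(name): name is "scene" or "top" or "wrist"; returns the picture (400x640x3 uint8, red, green, blue); there is no depth.
- calibration(name): a dict with "fx", "fy", "cx", "cy" (pixels), "T" (4x4, takes a point from camera to world coordinates). Camera axes: x right, y down, z forward; pixel columns grow to the right and rows downward; lengths in m; the calibration is good to about 2 mm. The wrist camera is an equidistant fisheye: a pixel r from the principal point sees the ray r / f radians off the axis. A picture is of the moment at which its call begins: read the wrist's pose just before it. calibration takes no time and is no camera call; for the wrist camera it gives the pose at the moment of the call.
- workorder.job_done(): hands the job in, once; it reports no verdict.
The state is a dict: "clock": time; "joint_pos": joint angles; "joint_velocities": joint speeds; "effort": joint torques, N m; "ee_pos": TCP position; "ee_rot": TCP orientation; "wrist_force": force on the tool from outside, world axes, zero at the start; "ft_torque": the same for the moment, N m; "opening": finger opening in m.
Only numpy, scipy, OpenCV 4.12 (cv2) and the standard library are available. Lean on these libraries where they do the work, as an engineer would, in place of code of your own. Each camera call takes 0.05 s, during which the arm holds its last target. There are 200 camera calls.

## Working session

There is one attempt and no reset: what is moved stays moved. The work goes in short steps, Python scripts to look and compute and a tool call to move; the robot and the scene stay as the last step left them, time stands still between calls to the robot, and variables do not carry over. Pictures are saved under pics/ and viewed, on a budget of 10 in all, crops included, one or two more only if the job needs it, and the job is handed in when it is done.

Besides the shell and the picture viewer there is one more tool, called after "Call:" by a JSON object that holds its "api" and its "payload", one argument or row to a line. apply_moves: Moves the arm, as the interface text tells. Its arguments: {"type":"object","properties":{"motion":{"type":"array"},"squeeze":{"type":"number"}},"required":["motion"]}

```bash
mkdir -p pics; python3 - <<'E'
from station import readout,camera,calibration,manip
import cv2,numpy as np
s=readout.state();print({k:np.round(v,3).tolist() for k,v in s.items()},manip.grip_depth)
for n in("scene","top"):
    im=camera(n);cv2.imwrite(f"pics/{n}0.png",im[:,:,::-1]);c=calibration(n);print(n,c)
E
```

```text
{'clock': 0.0, 'joint_pos': [-1.345, 0.265, 1.605, -0.0, 1.274, -0.037], 'joint_velocities': [0.0, 0.002, 0.0, -0.0, 0.0, 0.001], 'effort': [-0.002, -51.512, -36.732, 0.0, 0.013, 0.0], 'ee_pos': [0.175, -0.651, 0.23], 'ee_rot': [-3.112, -0.411, 0.0], 'wrist_force': [-0.346, 0.359, 0.141], 'ft_torque': [0.038, -0.028, 0.008], 'opening': 0.086} -0.0187
scene {'fx': 458.6730156451659, 'fy': 458.6730156451659, 'cx': 315.71670777267383, 'cy': 198.2617791949289, 'T': array([[-0.83206675, -0.33290635,  0.44366461,  0.19059482],
       [-0.55431663,  0.47029976, -0.68669587,  0.56949678],
       [ 0.01995006, -0.81730747, -0.57585632,  0.55379565],
       [ 0.        ,  0.        ,  0.        ,  1.        ]])}
top {'fx': 440.47544151783666, 'fy': 440.47544151783666, 'cx': 317.5289923354964, 'cy': 192.00749796496936, 'T': array([[ 0.02455374, -0.98300442,  0.18193246,  0.41712844],
       [-0.99956197, -0.02714811, -0.01178312, -0.0098671 ],
       [ 0.01652198, -0.18156345, -0.98324043,  0.94552675],
       [ 0.        ,  0.        ,  0.        ,  1.        ]])}
```

View pics/top0.png

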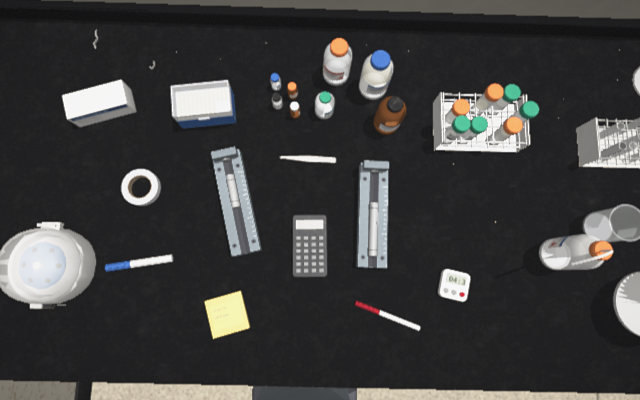

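View pics/scene0.png

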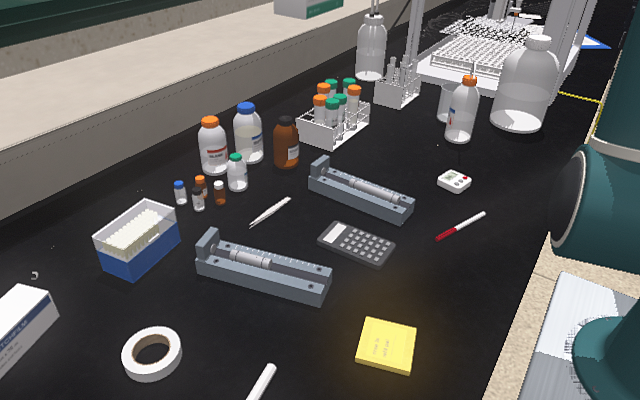

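The top view shows the long pin in the right-hand cradle (col ~373, rows ~202–255) and the short pin in the left one (~(233,190)). I'll push the long pin from its near end with shut fingers.

```bash
cat >h.py <<'E'
import numpy as np
def ray(c,uv,z):
    T=c["T"];d=T[:3,:3]@np.array([(uv[0]-c["cx"])/c["fx"],(uv[1]-c["cy"])/c["fy"],1]);o=T[:3,3]
    return o+d*(z-o[2])/d[2]
E
python3 - <<'E'
from station import calibration
import cv2,numpy as np
from h import ray
im=cv2.imread("pics/top0.png");c=calibration("top")
cr=im[150:275,345:405];cv2.imwrite("pics/c0.png",cv2.resize(cr,None,fx=4.5,fy=4.5,interpolation=cv2.INTER_CUBIC))
hsv=cv2.cvtColor(im,cv2.COLOR_BGR2HSV)
m=((im.max(2)>70)).astype(np.uint8);m[:150]=0;m[275:]=0;m[:,:345]=0;m[:,405:]=0
cs,_=cv2.findContours(m,0,2);k=max(cs,key=cv2.contourArea);r=cv2.minAreaRect(k);print(r)
for p in cv2.boxPoints(r):print(p,ray(c,p,.032).round(4))
# pin: bright unsaturated
m=((hsv[:,:,1]<25)&(im.max(2)>140)).astype(np.uint8)
m[:190]=0;m[275:]=0;m[:,:362]=0;m[:,386:]=0
ys,xs=np.nonzero(m);print(ys.min(),ys.max(),[(y,xs[ys==y].min(),xs[ys==y].max()) for y in np.unique(ys)][::4])
for v in range(195,262,3):print(v,im[v,366:382].max(1).tolist())
E
```

```text
((372.75250244140625, 213.8750457763672), (30.613876342773438, 107.85842895507812), 1.1457629203796387)
[356.37027 267.4874 ] [ 0.4312 -0.1042  0.032 ]
[358.527   159.65053] [ 0.659  -0.1069  0.032 ]
[389.13474 160.2627 ] [ 0.6596 -0.1726  0.032 ]
[386.978   268.09955] [ 0.4316 -0.167   0.032 ]
190 267 [(np.int64(190), np.int64(362), np.int64(385)), (np.int64(194), np.int64(362), np.int64(385)), (np.int64(198), np.int64(362), np.int64(385)), (np.int64(202), np.int64(362), np.int64(385)), (np.int64(206), np.int64(362), np.int64(385)), (np.int64(210), np.int64(362), np.int64(385)), (np.int64(214), np.int64(362), np.int64(385)), (np.int64(218), np.int64(362), np.int64(385)), (np.int64(222), np.int64(362), np.int64(385)), (np.int64(226), np.int64(362), np.int64(385)), (np.int64(230), np.int64(362), np.int64(385)), (np.int64(234), np.int64(362), np.int64(385)), (np.int64(238), np.int64(362), np.int64(385)), (np.int64(242), np.int64(362), np.int64(385)), (np.int64(246), np.int64(362), np.int64(385)), (np.int64(250), np.int64(362), np.int64(385)), (np.int64(254), np.int64(362), np.int64(385
[... 1367 characters left out ...]
222, 201, 166, 189, 193, 192, 191]
240 [197, 192, 111, 134, 173, 202, 222, 235, 232, 219, 196, 161, 189, 193, 192, 192]
243 [194, 191, 107, 140, 175, 205, 223, 236, 231, 219, 194, 160, 191, 195, 192, 193]
246 [197, 191, 103, 145, 179, 208, 224, 237, 229, 218, 191, 159, 190, 193, 192, 191]
249 [193, 130, 83, 127, 154, 177, 197, 216, 211, 192, 162, 154, 191, 194, 193, 192]
252 [195, 134, 96, 154, 185, 213, 228, 240, 228, 217, 186, 165, 191, 193, 192, 192]
255 [195, 140, 89, 132, 155, 178, 195, 212, 193, 176, 159, 167, 194, 196, 192, 180]
258 [198, 202, 115, 96, 100, 99, 90, 88, 89, 89, 105, 194, 196, 193, 158, 108]
261 [198, 199, 113, 97, 102, 101, 91, 89, 91, 89, 104, 196, 194, 192, 193, 192]
```

View pics/c0.png

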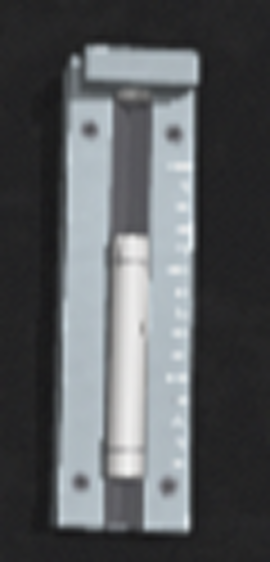

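The crop shows the long pin from row ~203 (far) to ~256 (near), centred in the groove, with the stop button at row ~171.

```bash
python3 - <<'E'
from station import calibration
import numpy as np
from h import ray
from scipy.spatial.transform import Rotation as R
c=calibration("top")
a=ray(c,(373.5,198),.032);b=ray(c,(372.2,261),.032);print("groove",a,b)
d=a-b;yaw=np.arctan2(d[1],d[0]);print("yaw deg",np.degrees(yaw))
n=ray(c,(372.5,256.5),.036);f=ray(c,(373.5,202.8),.045);s=ray(c,(373.6,171.5),.040);o=ray(c,(372.2,267.5),.032)
print("near",n,"far",f,"len",np.linalg.norm((f-n)[:2]),"stop",s,"open",o)
M=R.from_rotvec([-3.112,-.411,0]).as_matrix();print(M.round(3))
print("tool yaw of x", np.degrees(np.arctan2(M[1,0],M[0,0])))
E
```

```text
groove [ 0.57657503 -0.13911754  0.032     ] [ 0.44518691 -0.13663093  0.032     ]
yaw deg -1.0842341656235945
near [ 0.45419454 -0.13667369  0.036     ] far [ 0.5642029  -0.13729277  0.045     ] len 0.1100101062247142 stop [ 0.63201599 -0.13811566  0.04      ] open [ 0.43202216 -0.13665694  0.032     ]
[[ 0.966  0.26  -0.   ]
 [ 0.26  -0.966  0.003]
 [ 0.    -0.003 -1.   ]]
tool yaw of x 15.04693346871777
```

Pin length measures 110 mm and stop-to-open-end 200 mm, so the geometry is consistent: near end x≈0.454, y≈-0.137, gap ≈68 mm. Moving above the open end with the fingers shutting.

Call:
{"api": "apply_moves", "payload": {
  "motion": [2.44, -2.9, 0, 0, 0, 0, 255, 2.44, -2.9, 0, 0, 0, 0, 255, 2.44, -2.9, 0, 0, 0, 0, 255, 2.44, -2.9, 0, 0, 0, 0, 255, 2.44, -2.9, 0, 0, 0, 0, 255],
  "squeeze": 30
}}

```text
clock: 0.52
ee_pos: [0.2557, -0.4781, 0.2305]
ee_rot: [-3.113, -0.41, 0.0]
wrist_force: [0.9, 0.8, 1.2]
opening: 0.0258
```

Call:
{"api": "apply_moves", "payload": {
  "motion": [2.44, -2.9, 0, 0, 0, 0, 255, 2.44, -2.9, 0, 0, 0, 0, 255, 2.44, -2.9, 0, 0, 0, 0, 255, 2.44, -2.9, 0, 0, 0, 0, 255, 2.44, -2.9, 0, 0, 0, 0, 255]
}}

```text
clock: 0.93
ee_pos: [0.3357, -0.3064, 0.2309]
ee_rot: [-3.114, -0.411, 0.0]
wrist_force: [0.9, -0.2, -0.6]
opening: -0.0004
```

Call:
{"api": "apply_moves", "payload": {
  "motion": [2.44, -2.9, 0, 0, 0, 0, 255, 2.44, -2.9, 0, 0, 0, 0, 255, 2.44, -2.9, 0, 0, 0, 0, 255, 2.44, -2.9, 0, 0, 0, 0, 255, 2.44, -2.9, 0, 0, 0, 0, 255]
}}

```text
clock: 1.35
ee_pos: [0.4158, -0.1348, 0.2311]
ee_rot: [3.115, 0.411, 0.0]
wrist_force: [0.4, -0.2, -0.1]
opening: 0.0
```

Call:
{"api": "apply_moves", "payload": {
  "motion": [0, 0, 0, 0, 0, 0.094, 255, 0, 0, 0, 0, 0, 0.094, 255, 0, 0, 0, 0, 0, 0.094, 255, 0, 0, 0, 0, 0, 0, 255, 0, 0, 0, 0, 0, 0, 255]
}}

```text
clock: 1.77
ee_pos: [0.4155, -0.1365, 0.2309]
ee_rot: [-3.141, 0.026, 0.001]
wrist_force: [-0.7, 0.3, 0.2]
opening: -0.0001
```

Call:
{"api": "apply_moves", "payload": {
  "motion": [0, 0, 3.4, 0, 0, 0, 255, 0, 0, 3.4, 0, 0, 0, 255, 0, 0, 3.4, 0, 0, 0, 255, 0, 0, 3.4, 0, 0, 0, 255, 0, 0, 3.0, 0, 0, 0, 255]
}}

```text
clock: 2.18
ee_pos: [0.4149, -0.1367, 0.0634]
ee_rot: [-3.141, 0.027, 0.001]
wrist_force: [0.3, -0.0, -0.8]
opening: 0.0002
```

```bash
python3 - <<'E'
from station import camera,calibration,readout
import cv2,numpy as np
print(readout.state()["ee_pos"])
w=camera("wrist");s=camera("scene")
cv2.imwrite("pics/w1.png",np.vstack([w[:,:,::-1],cv2.resize(s[130:255,240:440],(320,200))[:,:,::-1].repeat(1,0) if 0 else np.hstack([cv2.resize(s[130:255,250:450],(320,200)),np.zeros((200,320,3),np.uint8)])[:,:,::-1]]))
E
```

```text
[ 0.41485766 -0.13674991  0.06337546]
```

View pics/w1.png

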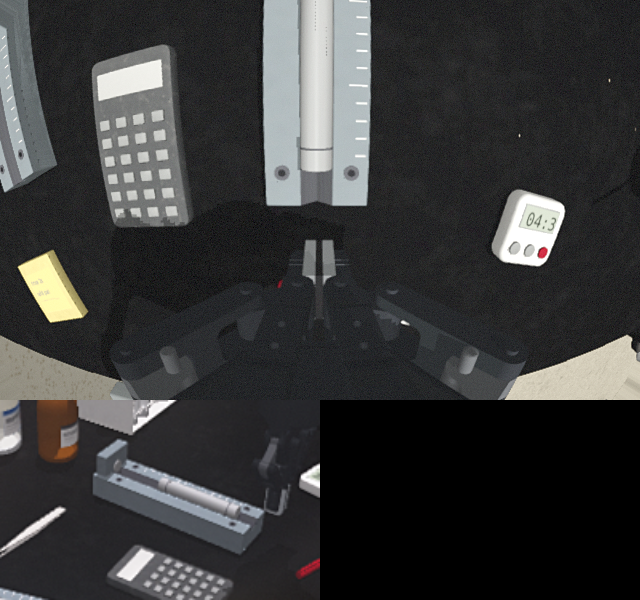

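The wrist view shows the fingertips (319,240) in line with the groove and the pin's near end (317,170), and the pads clear of the cradle. Next I lower to axis height and start the approach.

Call:
{"api": "apply_moves", "payload": {
  "motion": [0, 0, 1.5, 0, 0, 0, 255, 0, 0, 1.2, 0, 0, 0, 255, 0, 0, 0, 0, 0, 0, 255, 1.0, 0, 0, 0, 0, 0, 255, 0.8, 0, 0, 0, 0, 0, 255]
}}

```text
clock: 2.7
ee_pos: [0.4359, -0.1378, 0.0401]
ee_rot: [3.14, -0.03, 0.005]
wrist_force: [0.5, -1.9, 0.6]
opening: -0.0001
```

Call:
{"api": "apply_moves", "payload": {
  "motion": [0.4, 0, 0, 0, 0, 0, 255, 0.4, 0, 0, 0, 0, 0, 255, 0.4, 0, 0, 0, 0, 0, 255, 0.4, 0, 0, 0, 0, 0, 255, 0.4, 0, 0, 0, 0, 0, 255]
}}

```text
clock: 3.12
ee_pos: [0.45, -0.1369, 0.038]
ee_rot: [-3.14, 0.028, 0.014]
wrist_force: [-12.6, -1.5, 10.0]
opening: 0.0001
```

```bash
python3 - <<'E'
from station import camera,calibration,readout
import cv2,numpy as np
w=camera("wrist");s=camera("scene");t=camera("top")
r=readout.state();print(r["ee_pos"],r["ee_rot"],r["wrist_force"],r["ft_torque"])
R=lambda a:cv2.resize(a,(400,300),interpolation=cv2.INTER_CUBIC)
cv2.imwrite("pics/w2.png",np.hstack([R(w[90:315,170:470]),R(s[140:230,300:420])])[:,:,::-1])
E
```

```text
[ 0.45192549 -0.13701423  0.03809277] [-3.14063928  0.02898941  0.00743692] [-5.72502839 -0.14948946  3.9121508 ] [-0.05496325  0.85356746 -0.02636162]
```

View pics/w2.png

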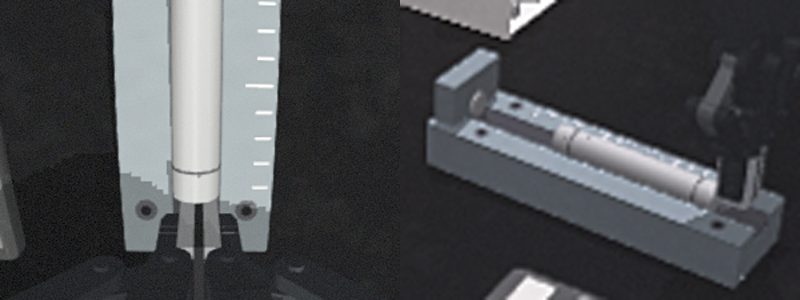

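Fingertips are square against the pin's near end, and the pin is down in the groove. The force is decaying after first contact, so I keep pushing slowly.

Call:
{"api": "apply_moves", "payload": {
  "motion": [0.3, 0, 0, 0, 0, 0, 255, 0.3, 0, 0, 0, 0, 0, 255, 0.3, 0, 0, 0, 0, 0, 255, 0.3, 0, 0, 0, 0, 0, 255, 0.3, 0, 0, 0, 0, 0, 255]
}}

```text
clock: 3.68
ee_pos: [0.4651, -0.1372, 0.038]
ee_rot: [-3.14, 0.028, 0.013]
wrist_force: [-10.3, -0.4, 8.4]
opening: 0.0001
```

Call:
{"api": "apply_moves", "payload": {
  "motion": [0, 0, -0.15, 0, 0, 0, 255, 0.3, 0, 0, 0, 0, 0, 255, 0.3, 0, 0, 0, 0, 0, 255, 0.3, 0, 0, 0, 0, 0, 255, 0.3, 0, 0, 0, 0, 0, 255]
}}

```text
clock: 4.1
ee_pos: [0.4812, -0.1379, 0.0397]
ee_rot: [-3.141, 0.03, -0.0]
wrist_force: [-2.5, 0.4, -1.8]
opening: -0.0
```

Raising 1.5 mm relieved the vertical load; the push is now 2.5 N. Continuing.

Call:
{"api": "apply_moves", "payload": {
  "motion": [0.3, 0, 0, 0, 0, 0, 255, 0.3, 0, 0, 0, 0, 0, 255, 0.3, 0, 0, 0, 0, 0, 255, 0.3, 0, 0, 0, 0, 0, 255, 0.3, 0, 0, 0, 0, 0, 255]
}}

```text
clock: 4.52
ee_pos: [0.4961, -0.1382, 0.0397]
ee_rot: [-3.141, 0.03, 0.0]
wrist_force: [-1.8, -0.1, -1.8]
opening: 0.0004
```

Call:
{"api": "apply_moves", "payload": {
  "motion": [0.2, 0, 0, 0, 0, 0, 255, 0.2, 0, 0, 0, 0, 0, 255, 0.2, 0, 0, 0, 0, 0, 255, 0.2, 0, 0, 0, 0, 0, 255, 0, 0, 0, 0, 0, 0, 255]
}}

```text
clock: 4.93
ee_pos: [0.5043, -0.1384, 0.0399]
ee_rot: [3.141, -0.03, 0.001]
wrist_force: [-0.4, 1.3, 0.1]
opening: -0.0001
```

```bash
python3 - <<'E'
from station import camera,calibration,readout
import cv2,numpy as np
w=camera("wrist");s=camera("scene")
r=readout.state();print(r["ee_pos"],r["wrist_force"])
R=lambda a:cv2.resize(a,(400,300),interpolation=cv2.INTER_CUBIC)
cv2.imwrite("pics/w3.png",np.hstack([R(w[0:300,120:520]),R(s[140:230,300:420])])[:,:,::-1])
E
```

```text
[ 0.50434763 -0.13847057  0.04006399] [-0.98765994 -0.07372413 -0.19391875]
```

View pics/w3.png

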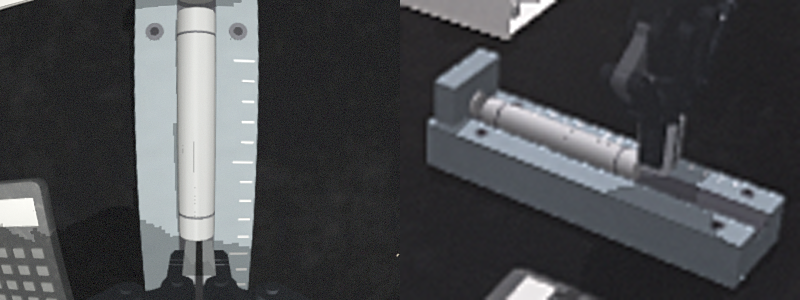

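The pin lies flat in the groove, and its far end is ~10 mm or less from the stop button (scene crop (480,103)). I'll push in small steps until the force rises.

Call:
{"api": "apply_moves", "payload": {
  "motion": [0.15, 0, 0, 0, 0, 0, 255, 0.15, 0, 0, 0, 0, 0, 255, 0.15, 0, 0, 0, 0, 0, 255, 0.15, 0, 0, 0, 0, 0, 255, 0, 0, 0, 0, 0, 0, 255]
}}

```text
clock: 5.45
ee_pos: [0.5086, -0.1384, 0.0397]
ee_rot: [-3.141, 0.03, 0.004]
wrist_force: [-5.8, -0.2, 3.3]
opening: 0.0
```

Call:
{"api": "apply_moves", "payload": {
  "motion": [0.1, 0, 0, 0, 0, 0, 255, 0.1, 0, 0, 0, 0, 0, 255, 0, 0, 0, 0, 0, 0, 255, 0, 0, 0, 0, 0, 0, 255, 0, 0, 0, 0, 0, 0, 255]
}}

```text
clock: 5.87
ee_pos: [0.5103, -0.1384, 0.0397]
ee_rot: [-3.141, 0.03, 0.005]
wrist_force: [-5.7, 0.1, 3.8]
opening: -0.0001
```

Call:
{"api": "apply_moves", "payload": {
  "motion": [0.1, 0, 0, 0, 0, 0, 255, 0.1, 0, 0, 0, 0, 0, 255, 0, 0, 0, 0, 0, 0, 255, 0, 0, 0, 0, 0, 0, 255, 0, 0, 0, 0, 0, 0, 255]
}}

```text
clock: 6.28
ee_pos: [0.5113, -0.1384, 0.0396]
ee_rot: [-3.141, 0.03, 0.008]
wrist_force: [-8.5, -0.5, 6.3]
opening: 0.0
```

Call:
{"api": "apply_moves", "payload": {
  "motion": [0.1, 0, 0, 0, 0, 0, 255, 0.1, 0, 0, 0, 0, 0, 255, 0, 0, 0, 0, 0, 0, 255, 0, 0, 0, 0, 0, 0, 255, 0, 0, 0, 0, 0, 0, 255]
}}

```text
clock: 6.7
ee_pos: [0.5115, -0.1383, 0.0394]
ee_rot: [-3.14, 0.029, 0.014]
wrist_force: [-13.7, -0.5, 11.0]
opening: -0.0003
```

The TCP stalled at x=0.5115 (predicted 0.511) while the force climbed to 14 N, so the pin is on the stop. Backing off along the groove and then lifting.

Call:
{"api": "apply_moves", "payload": {
  "motion": [-0.3, 0, 0, 0, 0, 0, 255, -0.7, 0, 0, 0, 0, 0, 255, -1.5, 0, 0, 0, 0, 0, 255, -1.5, 0, 0, 0, 0, 0, 255, 0, 0, -1.0, 0, 0, 0, 255]
}}

```text
clock: 7.12
ee_pos: [0.4718, -0.1368, 0.0478]
ee_rot: [-3.14, 0.031, 0.008]
wrist_force: [-0.5, 0.8, -0.6]
opening: 0.0001
```

Call:
{"api": "apply_moves", "payload": {
  "motion": [0, 0, -3, 0, 0, 0, 255, 0, 0, -3, 0, 0, 0, 255, -3, 0, -3, 0, 0, 0, 255, -3, 0, -2, 0, 0, 0, 255, 0, 0, 0, 0, 0, 0, 255]
}}

```text
clock: 7.53
ee_pos: [0.4169, -0.1376, 0.1651]
ee_rot: [3.138, -0.031, 0.013]
wrist_force: [0.2, 1.1, 0.8]
opening: -0.0001
```

```bash
python3 - <<'E'
from station import camera,calibration,readout
import cv2,numpy as np
w=camera("wrist");s=camera("scene");t=camera("top")
cv2.imwrite("pics/top4.png",t[:,:,::-1])
r=readout.state();print(r["ee_pos"],r["wrist_force"],r["clock"])
R=lambda a:cv2.resize(a,(390,292),interpolation=cv2.INTER_CUBIC)
cv2.imwrite("pics/w4.png",np.vstack([np.hstack([R(w[0:225,170:470]),R(s[140:230,300:420])]),np.hstack([R(t[150:225,325:425]),R(s[215:305,190:310])])])[:,:,::-1])
a=cv2.imread("pics/top0.png").astype(int);b=t[:,:,::-1].astype(int)
print("short cradle diff",np.abs(a-b)[145:258,208:262].max(2).mean())
E
```

```text
[ 0.41765721 -0.13705389  0.16047084] [0.4743884  0.62349193 0.18881249] 7.6833
short cradle diff 1.043756145526057
```

View pics/w4.png

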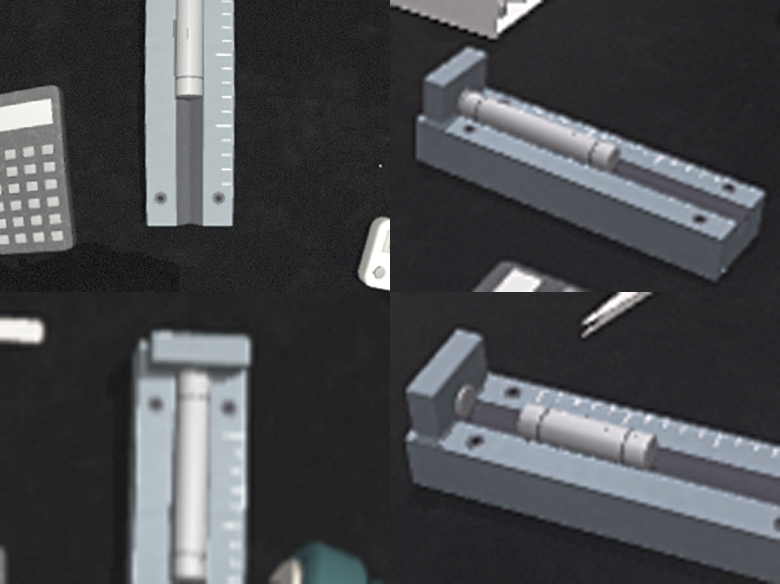

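The pin lies in the groove touching the stop button, its near end at top-view row ≈224 (x≈0.522, expected 0.522). The short pin is unchanged and the gripper is clear.

```bash
python3 -c "
from station import workorder;print(workorder.job_done())"
```

```text
the job is handed in; nothing more can be done
None
```

I pushed the long pin about 68 mm along its groove with shut fingers against its near end, until it met the end stop. I then backed off, lifted clear and handed the job in at about 7.7 s. `job_done()` gives no verdict.

**Stop contact:** the tool stalled at x = 0.5115 m, against a predicted 0.511 m, while the push force rose to about 14 N.

**Final pictures:** the pin is down in the groove with its far end on the stop button. Its near end is at x ≈ 0.522 m, where it should be when home. The gripper is clear and the wrist force is near zero. The short pin's cradle looks the same as at the start (mean image difference about 1 grey level).

**Force during the push:** early on it read 10–13 N along the groove and 8–10 N vertically, more than the 1–4 N expected. Raising the tool 1.5 mm brought it down to about 2 N. No check failed or disagreed after that.

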